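# Throw the interlocked isolator levers and start the bench machine

## Task

Switch on the bench supply: push the three levers of the interlocked bank fully over, away from the robot, in the only order the interlock allows (you cannot see it, so try each lever gently, and back off from a blocked one as soon as you feel it instead of forcing the interlock). When all three are fully home, and not before, press the green start button all the way down and let it go. Leave everything else on the bench where it is.

Things in the scene. Friction and masses are not known exactly. Their poses are not given: they have to be found in the camera images.
- bank: interlocked isolator bank, fixed to the bench: grey steel box 150 (x) by 270 (y) by 90 mm high, base plate 180 by 280 mm, three levers in a row along its y axis on top. Origin: centre of the underside; x points to its back (away from the robot), y left, z up. A lever is thrown by pushing it over towards bank +x
- bank_top (a point): centre of the bank's top face, 90 mm up. The interlock inside cannot be seen; its order differs from time to time: at first one lever only is free, when that one is fully over a second comes free, then the third. Free: goes all the way with 2 to 6 N at the grip. Blocked: stops after 5 to 15 mm at the grip, then pushes back like a spring, 0.5 to 2 N more per mm; it can be tried again later
- lever_left (a joint): swing of the red lever, rad: 0 = leaning 0.35 rad from vertical to bank -x (robot side), 0.70 = fully over at its end stop, leaning 0.35 rad to bank +x. Starts at 0 to 0.04, stays where left. Pivot along bank y at bank x = 0, y = +80 mm, 30 mm above the bench; lever top 130 mm from the pivot
- lever_left_grip (a point): centre of the red grip block (22 mm thick, 26 mm wide along bank y, 60 mm long along the lever), 100 mm from the lever's pivot
- lever_mid (a joint): swing of the yellow lever, rad: 0 = leaning 0.35 rad from vertical to bank -x (robot side), 0.70 = fully over at its end stop, leaning 0.35 rad to bank +x. Starts at 0 to 0.04, stays where left. Pivot along bank y at bank x = 0, y = 0 mm, 30 mm above the bench; lever top 130 mm from the pivot
- lever_mid_grip (a point): centre of the yellow grip block (22 mm thick, 26 mm wide along bank y, 60 mm long along the lever), 100 mm from the lever's pivot
- lever_right (a joint): swing of the blue lever, rad: 0 = leaning 0.35 rad from vertical to bank -x (robot side), 0.70 = fully over at its end stop, leaning 0.35 rad to bank +x. Starts at 0 to 0.04, stays where left. Pivot along bank y at bank x = 0, y = -80 mm, 30 mm above the bench; lever top 130 mm from the pivot
- lever_right_grip (a point): centre of the blue grip block (22 mm thick, 26 mm wide along bank y, 60 mm long along the lever), 100 mm from the lever's pivot
- overload: red overload pin, 12 mm diameter, sticking a few mm out of the bank's back face, part of the sprung interlock inside; origin inside the bank. A pushed blocked lever loads it: it comes out about 1 mm per 20 N of its load, which is about 3 times the push at the grip. Loaded above 45 N the interlock has been forced: a push of 8 to 12 N at a blocked grip is fine, about 15 N and above may force it
- start (a joint): travel of the green start button, m: 0 up, 0.007 fully down; a spring, about 5 N when fully down
- start_top (a point): centre of the top face of the green start button (30 mm diameter, in a black housing), on a small fixed yellow box 90 x 80 x 50 mm standing by itself to the right of the bank; pressed straight down
- spray_red: red spray can, 66 mm diameter, 190 mm tall, loose on the bench, to be left alone; origin at its underside
- spray_grey: grey spray can, 66 mm diameter, 190 mm tall, loose on the bench, to be left alone; origin at its underside
- glue: small yellow glue bottle, 44 mm diameter, 100 mm tall, loose on the bench, to be left alone; origin at its underside
- screwdriver: orange-handled screwdriver, 200 mm long, lying, loose on the bench, to be left alone; origin at its underside
- tape: yellow tape measure, 70 x 35 x 62 mm, loose on the bench, to be left alone; origin at its underside
- sanding_block: cork sanding block, 100 x 55 x 34 mm, loose on the bench, to be left alone; origin at its underside
- wrench: steel wrench lying flat, loose on the bench, to be left alone; origin at its underside
Things that resemble listed ones, but are neither listed nor needed, are in the scene too. What is shaped like the part that bears start but orange is not meant.

How it is judged:
On the way, in this order (a step that is already met when the one before it is completed fails the run):
1. all three levers are fully over (value of joint each of lever_left, lever_mid, lever_right above 0.655 rad), for 0.2 s.
2. the start button is pressed down with all levers home (all of step 1 and value of joint start above 0.0055 m), for 0.05 s.
At the end, for the whole second after the job is handed in: All three levers rest fully over (each beyond 0.655 of 0.70 rad), the start button has been pressed (beyond 5.5 mm of 7) and is up again (less than 2 mm) (all of step 1 and value of joint start below 0.002 m and velocity of joint each of lever_left, lever_mid, lever_right below 0.05 rad/s); the robot touches nothing.
It fails at once if a blocked lever is forced: the interlock's overload pin is loaded with more than 45 N (contact force between overload and anything else above 45 N).
It fails at once if the start button is pressed before all three levers are home (value of joint start above 0.003 m and not (value of joint each of lever_left, lever_mid, lever_right above 0.655 rad)).
It fails at once if a bystander is moved more than 20 mm (distance of any of spray_red, spray_grey, glue, screwdriver, tape, sanding_block, wrench from where it was at the start of the episode above 0.02 m).
It also fails if it takes over 67 s, if anything falls off the work surface, if the arm or the gripper's body presses on something with over 40 N, if the wrist force passes 120 N, or if a joint passes its speed limit or range.

## Robot

A 7-joint arm with a two-finger parallel gripper is mounted at the origin on the work surface. World frame = base frame: x ahead of the robot, y to its left, z up, the work surface at z = 0. Lengths are in m, angles in rad, forces in N, time in s.
With the tool pointing down it reaches from about 0.425 to 0.925 m from the base axis. Payload 6.8 kg.
Tool frame: the origin (TCP) lies on the front face of the gripper's body, between the roots of the fingers; the fingertips stand 73 mm ahead of it and the grasp point (between the pads) lies 54 mm ahead of it; z points along the fingers, y is the line along which they close (so a half turn about z gives the same grasp; the last joint's range is limited). The gripper opens to 85 mm and grips with 20 to 120 N. Pads are 22 mm wide; open, the fingers measure 114 mm over their backs; the gripper's body (76 mm by 85 mm) begins 54 mm behind the grasp point. The pads swing forward as they close: fully open they stand 13 mm farther back than shut.
Start: joints at [1.086, 0.477, 0.022, 1.555, -0.011, 1.109, -0.083], TCP at [0.248, -0.628, 0.304] pointing down, gripper open.
Joint ranges: [-2.96, 2.96], [-0.34, 2.1], [-1.41, 1.46], [0.24, 2.44], [-1.37, 4.51], [0.17, 1.92], [-2.96, 2.96]. Speed limits (rad/s): [2.39, 2.39, 3.14, 3.14, 3.14, 3.14, 3.14].

## Interface

Orientations are given as a unit quaternion [w, x, y, z].
In Python, from station import bot, optics gives the robot as it stands.
- The arm moves only by the tool drive_tool, never from a script. Its argument "deltas" is a list of rows, each an object with "gripper": the closure in counts, from 0 (fully open) to 255 (shut); "offset": the shift along the tool's x, y, z in units of 1000 mm (1.0 is 1000 mm), a list of three; "angular": the turn, a rotation vector about the tool's x, y, z in units of 45 degrees (1.0 is 45 degrees), a list of three. In form: [{"gripper": gripper, "offset": [dx, dy, dz], "angular": [rx, ry, rz]}, ...]. A call has 1 to 5 rows; each row is the pose to reach, as a shift and turn from the pose commanded when the call began, along the tool's axes at that moment; what a row does not reach only later rows make up. A row lasts 1/10 s, in which the tool goes at most 50 mm and 8.59 degrees, less where a joint would pass 70% of its speed; a pose out of reach is approached as far as the arm can. A call with a number of a shift or a turn outside -1 to 1 is refused whole. A call with a gripper value outside its range is refused whole. The fingers move at their own pace and stop on an object; "grip_force" is the grip in N (left out, the last holds). Time passes only in rows, so rows that repeat a pose let the fingers close. It gives the time, the measured TCP pose, the force, the opening and the grip force at its end, in the units of the state.
- bot.get_obs(): the state, without advancing time (a new reading comes with each control period).
- optics.read_camera(name): name is "side" or "top" or "wrist"; returns the picture (480x640x3 uint8, blue, green, red); there is no depth.
- optics.camera_model(name): a dict with "fx", "fy", "cx", "cy" (pixels), "cam_to_world" (4x4, takes a point from camera to world coordinates). Camera axes: x right, y up, looking along -z (the intrinsics and any distortion apply to the point x, -y, -z); pixel columns grow to the right and rows downward; lengths in m; the calibration is good to about 2 mm. A picture is of the moment at which its call begins: read the wrist's pose just before it. camera_model takes no time and is no camera call; for the wrist camera it gives the pose at the moment of the call.
- bot.hand_in(): hands the job in; it is judged then, once.
The state is a dict: "t": time; "q": joint angles; "joint_vel": joint speeds; "joint_torque": joint torques, N m; "eef_pos": TCP position; "tool_rot": TCP orientation; "contact_force": force on the tool from outside, world axes, zero at the start; "torque": the same for the moment, N m; "gripper_width": opening from 0.0 (shut) to 1.0 (fully open); "grasp_force": force on a finger pad.
Only numpy, scipy, OpenCV 4.12 (cv2) and the standard library are available. Lean on these libraries where they do the work, as an engineer would, in place of code of your own. Each camera call takes 0.05 s, during which the arm holds its last target. There are 200 camera calls.

## Working session

There is one attempt and no reset: what is moved stays moved. The work goes in short steps, Python scripts to look and compute and a tool call to move; the robot and the scene stay as the last step left them, time stands still between calls to the robot, and variables do not carry over. Pictures are saved under pics/ and viewed, at most 10 in all, crops included, and the job is handed in when it is done.

Besides the shell and the picture viewer there is one more tool, called after "Emit:" as name(argument=value, ...), one argument or row to a line, values as JSON. drive_tool: Moves the arm, as the interface text tells. Its arguments: {"type":"object","properties":{"deltas":{"type":"array"},"grip_force":{"type":"number"}},"required":["deltas"]}

```bash
mkdir -p pics; python3 - <<'E'
from station import bot,optics
import cv2,numpy as np
np.set_printoptions(precision=4,suppress=True)
for n in ("side","top"):
    cv2.imwrite(f"pics/{n}0.png",optics.read_camera(n)); m=optics.camera_model(n); print(n,m)
o=bot.get_obs()
for k in o: print(k,o[k])
E
```

```text
side {'fx': 517.8255577410906, 'fy': 517.8255577410906, 'cx': 315.3723297922084, 'cy': 249.91276549264353, 'cam_to_world': array([[-0.936 ,  0.2591, -0.2384,  0.2217],
       [-0.3521, -0.6894,  0.6331,  0.7974],
       [-0.0003,  0.6765,  0.7364,  1.15  ],
       [ 0.    ,  0.    ,  0.    ,  1.    ]])}
top {'fx': 468.27565705211424, 'fy': 468.27565705211424, 'cx': 328.1361292889739, 'cy': 235.59423885904096, 'cam_to_world': array([[ 0.0255,  0.9958, -0.088 ,  0.4586],
       [-0.9994,  0.0235, -0.0242, -0.1044],
       [-0.022 ,  0.0886,  0.9958,  1.3508],
       [ 0.    ,  0.    ,  0.    ,  1.    ]])}
t 0.1
q [ 1.0859  0.4777  0.0224  1.5563 -0.0115  1.1093 -0.0831]
joint_vel [ 0.0004 -0.0003 -0.0001 -0.0042  0.0007 -0.0014 -0.0004]
joint_torque [  0.0044 -59.7762   1.6138 -28.1953   0.0128   0.0051  -0.    ]
eef_pos [ 0.2482 -0.6273  0.303 ]
tool_rot [-0.0008  0.9823  0.1873 -0.0002]
contact_force [-0.7503  1.5838  0.1793]
torque [-0.0134  0.0595 -0.008 ]
grasp_force 0.0
gripper_width 0.9982419605776078
```

View pics/top0.png

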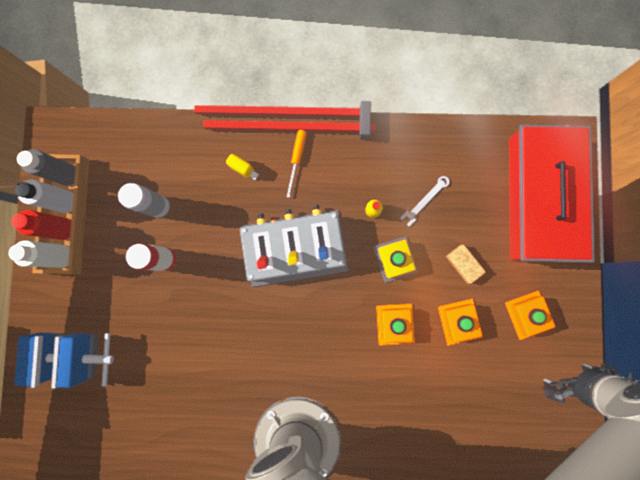

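View pics/side0.png

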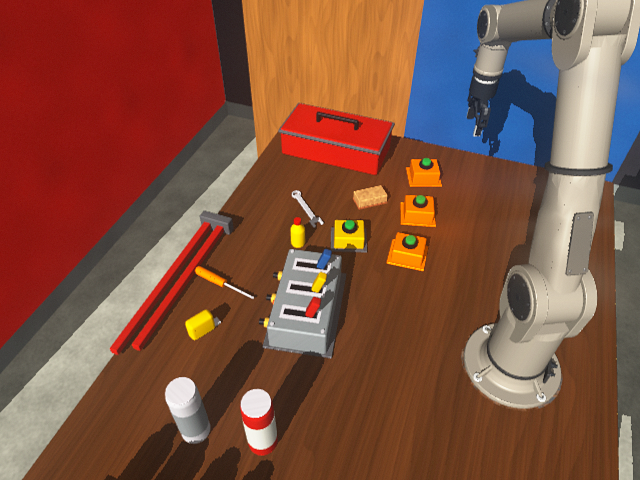

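The top view shows the bank with levers red (262,262), yellow (293,258) and blue (323,254). The start box is yellow at (397,258) with green at (398,259); the orange boxes below it are decoys. The side view agrees: red (313,308), yellow (319,283), blue (324,259), start (350,226).

```bash
cat > h.py <<'E'
import cv2,numpy as np
from station import bot,optics
np.set_printoptions(precision=4,suppress=True)
def ray(n,p):
    m=optics.camera_model(n);T=m["cam_to_world"]
    d=T[:3,:3]@np.array([(p[0]-m["cx"])/m["fx"],-(p[1]-m["cy"])/m["fy"],-1]);return T[:3,3],d/np.linalg.norm(d)
def tri(p,q):
    (a,u),(b,v)=ray("top",p),ray("side",q)
    s=np.linalg.lstsq(np.c_[u,-v],b-a,rcond=None)[0]
    A,B=a+s[0]*u,b+s[1]*v; return (A+B)/2,np.linalg.norm(A-B)
def plane(n,p,z):
    a,u=ray(n,p);return a+(z-a[2])/u[2]*u
H={"red":[(0,8),(172,180)],"yellow":[(22,32)],"blue":[(105,125)],"green":[(50,85)]}
def blob(img,c,near,r=16):
    h=cv2.cvtColor(img,cv2.COLOR_BGR2HSV);m=0
    for a,b in H[c]: m=m|cv2.inRange(h,(a,130,60),(b,255,255))
    k=np.zeros_like(m);cv2.circle(k,near,r,255,-1);m&=k
    ys,xs=np.nonzero(m);return (xs.mean(),ys.mean()),len(xs),(xs.min(),xs.max(),ys.min(),ys.max())
def st(): 
    o=bot.get_obs();print(o["t"],o["eef_pos"],o["tool_rot"],o["contact_force"],o["gripper_width"]);return o
E
python3 - <<'E'
from h import *
T,S=optics.read_camera("top"),optics.read_camera("side")
P={}
for n,c,a,b in [("L","red",(262,262),(313,308)),("M","yellow",(293,258),(319,283)),("R","blue",(323,254),(324,259)),("start","green",(398,259),(350,226))]:
    p,q=blob(T,c,a),blob(S,c,b,13);print(n,p,q);P[n],e=tri(p[0],q[0]);print(P[n],e,plane("top",p[0],.124 if n!="start" else .065))
d=P["L"]-P["R"];print("yaw",np.arctan2(-d[0],d[1]),np.linalg.norm(d[:2]))
st()
E
```

```text
L ((np.float64(261.95283018867923), np.float64(261.91509433962267)), 106, (np.int64(257), np.int64(267), np.int64(255), np.int64(268))) ((np.float64(312.6521739130435), np.float64(307.07729468599035)), 207, (np.int64(305), np.int64(320), np.int64(297), np.int64(317)))
[0.4931 0.0969 0.1264] 0.0007736075475720319 [0.4935 0.0974 0.124 ]
M ((np.float64(291.8369565217391), np.float64(257.8478260869565)), 92, (np.int64(288), np.int64(296), np.int64(252), np.int64(264))) ((np.float64(318.5057471264368), np.float64(281.7988505747126)), 174, (np.int64(312), np.int64(325), np.int64(272), np.int64(291)))
[0.5062 0.0188 0.128 ] 0.0004938741476718086 [0.5061 0.0192 0.124 ]
R ((np.float64(322.47222222222223), np.float64(252.80555555555554)), 72, (np.int64(319), np.int64(326), np.int64(247), np.int64(258))) ((np.float64(323.6706586826347), np.float64(258.8263473053892)), 167, (np.int64(317), np.int64(330), np.int64(249), np.int64(268)))
[ 0.5214 -0.0609  0.1257] 0.0002731727741576483 [ 0.5213 -0.0609  0.124 ]
start ((np.float64(396.7413793103448), np.float64(257.8103448275862)), 58, (np.int64(393), np.int64(401), np.int64(254), np.int64(262))) ((np.float64(349.2435897435897), np.float64(224.39743589743588)), 78, (np.int64(345), np.int64(354), np.int64(220), np.int64(229)))
[ 0.5144 -0.2621  0.0702] 0.0020116671254827435 [ 0.5156 -0.2625  0.065 ]
yaw 0.17735653302293344 0.16035496178907468
0.2 [ 0.2483 -0.6274  0.3033] [-0.0005  0.9823  0.1873 -0.0001] [-0.3494 -0.0249 -0.6389] 1.0009557346906548
```

Emit:
drive_tool(
  deltas=[
    {"gripper": 255,"offset": [0.408,-0.436,0],"angular": [0,0,0.2546]},
    {"gripper": 255,"offset": [0.408,-0.436,0],"angular": [0,0,0.2546]},
    {"gripper": 255,"offset": [0.408,-0.436,0],"angular": [0,0,0.2546]},
    {"gripper": 255,"offset": [0.408,-0.436,0],"angular": [0,0,0.2546]},
    {"gripper": 255,"offset": [0.408,-0.436,0],"angular": [0,0,0.2546]},
  ],
)

```text
t: 0.7
eef_pos: [0.3404, -0.3931, 0.3039]
tool_rot: [0.0, 0.996, 0.088, 0.0]
contact_force: [1.2, 0.7, -0.0]
gripper_width: 0.147
grasp_force: 0.0
```

Emit:
drive_tool(
  deltas=[
    {"gripper": 255,"offset": [0.182,-0.2945,0],"angular": [0,0,0]},
    {"gripper": 255,"offset": [0.182,-0.2945,0],"angular": [0,0,0]},
    {"gripper": 255,"offset": [0.182,-0.2945,0],"angular": [0,0,0]},
    {"gripper": 255,"offset": [0.182,-0.2945,0],"angular": [0,0,0]},
    {"gripper": 255,"offset": [0.182,-0.2945,0],"angular": [0,0,0]},
  ],
)

```text
t: 1.2
eef_pos: [0.4323, -0.1607, 0.3041]
tool_rot: [0.0, 0.996, 0.088, 0.0]
contact_force: [1.3, -0.8, 0.7]
gripper_width: -0.006
grasp_force: 0.0
```

Emit:
drive_tool(
  deltas=[
    {"gripper": 255,"offset": [0.025,-0.041,0],"angular": [0,0,0]},
    {"gripper": 255,"offset": [0.05,-0.082,0],"angular": [0,0,0]},
    {"gripper": 255,"offset": [0.05,-0.082,0.045],"angular": [0,0,0]},
    {"gripper": 255,"offset": [0.05,-0.082,0.09],"angular": [0,0,0]},
    {"gripper": 255,"offset": [0.05,-0.082,0.119],"angular": [0,0,0]},
  ],
)

```text
t: 1.7
eef_pos: [0.4657, -0.0726, 0.1825]
tool_rot: [-0.0, 0.996, 0.089, -0.001]
contact_force: [-0.8, -0.8, 0.3]
gripper_width: -0.0
grasp_force: 0.0
```

```bash
python3 - <<'E'
from h import *
cv2.imwrite("pics/w1.png",optics.read_camera("wrist"))
for i in range(6): st(); optics.camera_model("wrist"); optics.read_camera("side")
E
```

```text
1.75 [ 0.4636 -0.0727  0.1791] [-0.0009  0.996   0.0887 -0.0041] [-0.6661  1.1531 -2.9824] 0.0010479645586214288
1.8 [ 0.4642 -0.0728  0.1816] [-0.0008  0.9961  0.0885 -0.0039] [-0.3269 -0.8988 -0.0145] 0.0007865346593470347
1.85 [ 0.4658 -0.073   0.1838] [-0.0005  0.9961  0.0884 -0.002 ] [0.6513 0.4282 0.8488] -0.0020554116714320237
1.9 [ 0.467  -0.0731  0.1853] [-0.0001  0.9961  0.0883 -0.0002] [ 0.0981 -0.4319  0.1183] 0.0008172962617545489
1.95 [ 0.4677 -0.0732  0.1862] [0.0001 0.9961 0.0882 0.0009] [0.1891 0.2522 1.1941] -0.001084307886665071
2.0 [ 0.468  -0.0732  0.1867] [0.0003 0.9961 0.0882 0.0015] [-1.2858 -0.4369 -0.2278] 0.0036017572295935466
```

View pics/w1.png

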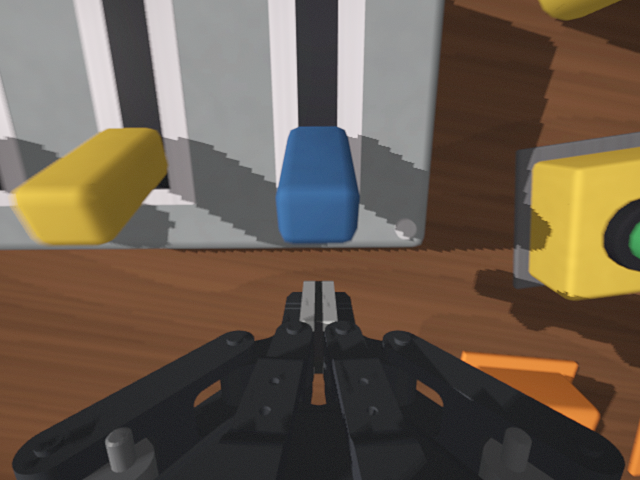

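The wrist view shows the closed fingers at column 318, in line with the blue grip (318, 185) and just in front of it.

Emit:
drive_tool(
  deltas=[
    {"gripper": 255,"offset": [0.01,0,0],"angular": [0,0,0]},
    {"gripper": 255,"offset": [0.02,0,0],"angular": [0,0,0]},
    {"gripper": 255,"offset": [0.025,0,0],"angular": [0,0,0]},
    {"gripper": 255,"offset": [0.028,0,0],"angular": [0,0,0]},
    {"gripper": 255,"offset": [0.03,0,0],"angular": [0,0,0]},
  ],
)

```text
t: 2.55
eef_pos: [0.4961, -0.0678, 0.1847]
tool_rot: [0.0, 0.996, 0.088, -0.001]
contact_force: [-4.1, -0.8, 6.2]
gripper_width: -0.001
grasp_force: 1.1
```

Emit:
drive_tool(
  deltas=[
    {"gripper": 255,"offset": [0.002,0,0],"angular": [0,0,0]},
    {"gripper": 255,"offset": [0.002,0,0],"angular": [0,0,0]},
  ],
)

```text
t: 2.75
eef_pos: [0.4982, -0.0674, 0.1854]
tool_rot: [0.0, 0.996, 0.088, -0.0]
contact_force: [-4.6, 0.5, 7.8]
gripper_width: 0.002
grasp_force: 1.2
```

```bash
python3 - <<'E'
from h import *
cv2.imwrite("pics/s1.png",cv2.resize(optics.read_camera("side")[180:340,220:420],None,fx=3,fy=3)); st()
E
```

```text
2.8 [ 0.4981 -0.0674  0.1854] [ 0.0001  0.9961  0.0883 -0.0002] [-4.5004 -0.3734  7.3285] -0.0005138513409867989
```

View pics/s1.png

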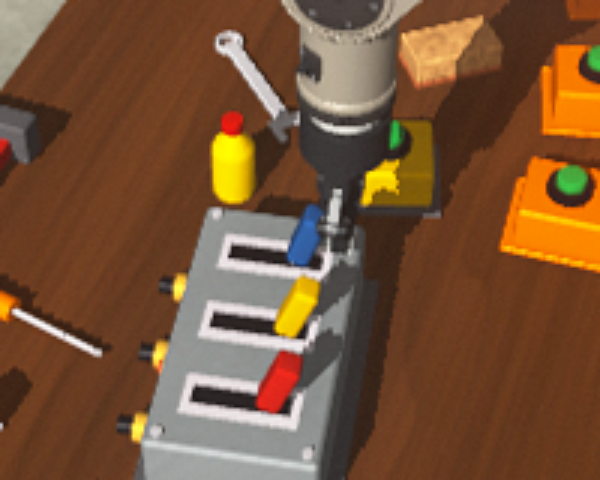

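The side crop shows the fingers against the blue lever, which has hardly moved. The large upward force suggests the finger linkage sits on the lever's top corner, so I'll back off, raise the tool 15 mm and push again.

Emit:
drive_tool(
  deltas=[
    {"gripper": 255,"offset": [-0.015,0,0],"angular": [0,0,0]},
    {"gripper": 255,"offset": [-0.015,0,-0.016],"angular": [0,0,0]},
    {"gripper": 255,"offset": [-0.005,0,-0.016],"angular": [0,0,0]},
    {"gripper": 255,"offset": [0.0,0,-0.016],"angular": [0,0,0]},
    {"gripper": 255,"offset": [0.0,0,-0.016],"angular": [0,0,0]},
  ],
)

```text
t: 3.3
eef_pos: [0.4993, -0.0671, 0.2005]
tool_rot: [-0.0, 0.996, 0.089, 0.0]
contact_force: [-0.6, -0.3, -0.8]
gripper_width: 0.001
grasp_force: 0.0
```

Emit:
drive_tool(
  deltas=[
    {"gripper": 255,"offset": [0.002,0,0],"angular": [0,0,0]},
    {"gripper": 255,"offset": [0.004,0,0],"angular": [0,0,0]},
    {"gripper": 255,"offset": [0.005,0,0],"angular": [0,0,0]},
    {"gripper": 255,"offset": [0.005,0,0],"angular": [0,0,0]},
  ],
)

```text
t: 3.7
eef_pos: [0.5028, -0.0666, 0.2006]
tool_rot: [-0.0, 0.996, 0.088, -0.001]
contact_force: [-3.2, 0.6, 2.7]
gripper_width: -0.002
grasp_force: 1.7
```

Emit:
drive_tool(
  deltas=[
    {"gripper": 255,"offset": [0.002,0,0],"angular": [0,0,0]},
    {"gripper": 255,"offset": [0.004,0,0],"angular": [0,0,0]},
    {"gripper": 255,"offset": [0.005,0,0],"angular": [0,0,0]},
    {"gripper": 255,"offset": [0.005,0,0],"angular": [0,0,0]},
  ],
)

```text
t: 4.1
eef_pos: [0.5081, -0.0658, 0.2009]
tool_rot: [0.0, 0.996, 0.088, -0.0]
contact_force: [-5.1, 0.1, 3.5]
gripper_width: -0.001
grasp_force: 2.3
```

Emit:
drive_tool(
  deltas=[
    {"gripper": 255,"offset": [0.002,0,0],"angular": [0,0,0]},
    {"gripper": 255,"offset": [0.004,0,0],"angular": [0,0,0]},
    {"gripper": 255,"offset": [0.004,0,0],"angular": [0,0,0]},
  ],
)

```text
t: 4.4
eef_pos: [0.5114, -0.0653, 0.2008]
tool_rot: [0.0, 0.996, 0.088, -0.001]
contact_force: [-8.0, -1.1, 6.2]
gripper_width: -0.002
grasp_force: 3.6
```

Blue is blocked (force rising 3, 5, 8 N), so I'll back off and try yellow.

Emit:
drive_tool(
  deltas=[
    {"gripper": 255,"offset": [-0.03,0,0],"angular": [0,0,0]},
    {"gripper": 255,"offset": [-0.035,-0.04,0],"angular": [0,0,0]},
    {"gripper": 255,"offset": [-0.035,-0.08,0],"angular": [0,0,0]},
    {"gripper": 255,"offset": [-0.02,-0.08,0],"angular": [0,0,0]},
    {"gripper": 255,"offset": [-0.012,-0.08,0],"angular": [0,0,0]},
  ],
)

```text
t: 4.9
eef_pos: [0.4873, 0.0134, 0.2013]
tool_rot: [-0.0, 0.996, 0.09, 0.001]
contact_force: [-4.1, 1.5, 1.9]
gripper_width: -0.002
grasp_force: 2.1
```

Emit:
drive_tool(
  deltas=[
    {"gripper": 255,"offset": [0.002,0,0],"angular": [0,0,0]},
    {"gripper": 255,"offset": [0.004,0,0],"angular": [0,0,0]},
    {"gripper": 255,"offset": [0.005,0,0],"angular": [0,0,0]},
    {"gripper": 255,"offset": [0.005,0,0],"angular": [0,0,0]},
  ],
)

```text
t: 5.3
eef_pos: [0.4909, 0.0118, 0.2008]
tool_rot: [0.0, 0.996, 0.088, -0.0]
contact_force: [-3.7, 0.1, 1.0]
gripper_width: 0.003
grasp_force: 1.6
```

Emit:
drive_tool(
  deltas=[
    {"gripper": 255,"offset": [0.002,0,0],"angular": [0,0,0]},
    {"gripper": 255,"offset": [0.004,0,0],"angular": [0,0,0]},
    {"gripper": 255,"offset": [0.005,0,0],"angular": [0,0,0]},
    {"gripper": 255,"offset": [0.005,0,0],"angular": [0,0,0]},
  ],
)

```text
t: 5.7
eef_pos: [0.4965, 0.0131, 0.201]
tool_rot: [0.0, 0.996, 0.088, 0.0]
contact_force: [-2.6, -2.4, 1.7]
gripper_width: 0.001
grasp_force: 1.3
```

Emit:
drive_tool(
  deltas=[
    {"gripper": 255,"offset": [0.002,0,0],"angular": [0,0,0]},
    {"gripper": 255,"offset": [0.004,0,0],"angular": [0,0,0]},
    {"gripper": 255,"offset": [0.005,0,0],"angular": [0,0,0]},
    {"gripper": 255,"offset": [0.005,0,0],"angular": [0,0,0]},
  ],
)

```text
t: 6.1
eef_pos: [0.5013, 0.0144, 0.2009]
tool_rot: [-0.0, 0.996, 0.088, 0.0]
contact_force: [-1.7, -0.2, 2.2]
gripper_width: 0.003
grasp_force: 1.2
```

Emit:
drive_tool(
  deltas=[
    {"gripper": 255,"offset": [0.002,0,0],"angular": [0,0,0]},
    {"gripper": 255,"offset": [0.004,0,0],"angular": [0,0,0]},
    {"gripper": 255,"offset": [0.006,0,0],"angular": [0,0,0]},
    {"gripper": 255,"offset": [0.006,0,0],"angular": [0,0,0]},
  ],
)

```text
t: 6.5
eef_pos: [0.5073, 0.0156, 0.2009]
tool_rot: [-0.0, 0.996, 0.088, 0.0]
contact_force: [-2.3, -1.0, 1.6]
gripper_width: 0.003
grasp_force: 0.9
```

Emit:
drive_tool(
  deltas=[
    {"gripper": 255,"offset": [0.005,0,0],"angular": [0,0,0]},
    {"gripper": 255,"offset": [0.01,0,0],"angular": [0,0,0]},
    {"gripper": 255,"offset": [0.015,0,0],"angular": [0,0,0]},
    {"gripper": 255,"offset": [0.02,0,0],"angular": [0,0,0]},
    {"gripper": 255,"offset": [0.022,0,0],"angular": [0,0,0]},
  ],
)

```text
t: 7.0
eef_pos: [0.5292, 0.0194, 0.2009]
tool_rot: [-0.0, 0.996, 0.088, 0.0]
contact_force: [-4.6, -0.4, 3.5]
gripper_width: -0.0
grasp_force: 2.0
```

Emit:
drive_tool(
  deltas=[
    {"gripper": 255,"offset": [0.005,0,0],"angular": [0,0,0]},
    {"gripper": 255,"offset": [0.01,0,0],"angular": [0,0,0]},
    {"gripper": 255,"offset": [0.013,0,0],"angular": [0,0,0]},
    {"gripper": 255,"offset": [0.016,0,0],"angular": [0,0,0]},
    {"gripper": 255,"offset": [0.018,0,0],"angular": [0,0,0]},
  ],
)

```text
t: 7.5
eef_pos: [0.5462, 0.0223, 0.2005]
tool_rot: [0.0, 0.996, 0.088, -0.0]
contact_force: [-3.8, -0.3, -1.2]
gripper_width: -0.001
grasp_force: 1.5
```

Emit:
drive_tool(
  deltas=[
    {"gripper": 255,"offset": [0.002,0,0],"angular": [0,0,0]},
    {"gripper": 255,"offset": [0.004,0,0],"angular": [0,0,0]},
    {"gripper": 255,"offset": [0.006,0,0],"angular": [0,0,0]},
    {"gripper": 255,"offset": [0.006,0,0],"angular": [0,0,0]},
  ],
)

```text
t: 7.9
eef_pos: [0.5527, 0.0234, 0.2011]
tool_rot: [0.0, 0.996, 0.088, 0.0]
contact_force: [-2.2, -1.3, -0.2]
gripper_width: -0.002
grasp_force: 1.0
```

Emit:
drive_tool(
  deltas=[
    {"gripper": 255,"offset": [0.002,0,0],"angular": [0,0,0]},
    {"gripper": 255,"offset": [0.004,0,0],"angular": [0,0,0]},
    {"gripper": 255,"offset": [0.005,0,0],"angular": [0,0,0]},
    {"gripper": 255,"offset": [0.005,0,0],"angular": [0,0,0]},
  ],
)

```text
t: 8.3
eef_pos: [0.5554, 0.0239, 0.2007]
tool_rot: [0.0, 0.996, 0.088, -0.002]
contact_force: [-9.5, -1.3, 5.2]
gripper_width: 0.003
grasp_force: 5.5
```

Yellow is fully over and at its stop. Next, red.

Emit:
drive_tool(
  deltas=[
    {"gripper": 255,"offset": [0.002,0,0],"angular": [0,0,0]},
    {"gripper": 255,"offset": [-0.045,0,0],"angular": [0,0,0]},
    {"gripper": 255,"offset": [-0.095,0,0],"angular": [0,0,0]},
    {"gripper": 255,"offset": [-0.095,-0.04,0],"angular": [0,0,0]},
    {"gripper": 255,"offset": [-0.095,-0.08,0],"angular": [0,0,0]},
  ],
)

```text
t: 8.8
eef_pos: [0.4498, 0.0859, 0.2018]
tool_rot: [0.0, 0.996, 0.086, 0.002]
contact_force: [1.5, 0.9, -0.6]
gripper_width: 0.001
grasp_force: 0.0
```

Emit:
drive_tool(
  deltas=[
    {"gripper": 255,"offset": [0.01,0,0],"angular": [0,0,0]},
    {"gripper": 255,"offset": [0.018,0,0],"angular": [0,0,0]},
    {"gripper": 255,"offset": [0.023,0,0],"angular": [0,0,0]},
    {"gripper": 255,"offset": [0.025,0,0],"angular": [0,0,0]},
  ],
)

```text
t: 9.2
eef_pos: [0.4749, 0.0899, 0.2008]
tool_rot: [0.0, 0.996, 0.087, -0.0]
contact_force: [-3.2, 0.1, 3.0]
gripper_width: 0.001
grasp_force: 1.6
```

Emit:
drive_tool(
  deltas=[
    {"gripper": 255,"offset": [0.002,0,0],"angular": [0,0,0]},
    {"gripper": 255,"offset": [0.004,0,0],"angular": [0,0,0]},
    {"gripper": 255,"offset": [0.005,0,0],"angular": [0,0,0]},
    {"gripper": 255,"offset": [0.005,0,0],"angular": [0,0,0]},
  ],
)

```text
t: 9.6
eef_pos: [0.4787, 0.0908, 0.2007]
tool_rot: [0.0, 0.996, 0.088, -0.001]
contact_force: [-5.0, -2.1, 3.4]
gripper_width: 0.003
grasp_force: 2.3
```

Emit:
drive_tool(
  deltas=[
    {"gripper": 255,"offset": [0.002,0,0],"angular": [0,0,0]},
    {"gripper": 255,"offset": [0.004,0,0],"angular": [0,0,0]},
    {"gripper": 255,"offset": [0.004,0,0],"angular": [0,0,0]},
  ],
)

```text
t: 9.9
eef_pos: [0.4818, 0.0915, 0.2006]
tool_rot: [0.001, 0.996, 0.088, -0.002]
contact_force: [-8.4, -2.2, 4.9]
gripper_width: 0.003
grasp_force: 3.9
```

Red is blocked too, so blue must be next.

Emit:
drive_tool(
  deltas=[
    {"gripper": 255,"offset": [-0.035,0,0],"angular": [0,0,0]},
    {"gripper": 255,"offset": [-0.035,0.05,0],"angular": [0,0,0]},
    {"gripper": 255,"offset": [-0.035,0.1,0],"angular": [0,0,0]},
    {"gripper": 255,"offset": [-0.035,0.14,0],"angular": [0,0,0]},
    {"gripper": 255,"offset": [-0.035,0.16,0],"angular": [0,0,0]},
  ],
)

```text
t: 10.4
eef_pos: [0.4777, -0.0758, 0.2012]
tool_rot: [0.001, 0.996, 0.086, 0.001]
contact_force: [0.1, -0.3, -0.7]
gripper_width: 0.003
grasp_force: 0.0
```

Emit:
drive_tool(
  deltas=[
    {"gripper": 255,"offset": [0.01,0,0],"angular": [0,0,0]},
    {"gripper": 255,"offset": [0.02,0,0],"angular": [0,0,0]},
    {"gripper": 255,"offset": [0.026,0,0],"angular": [0,0,0]},
    {"gripper": 255,"offset": [0.03,0,0],"angular": [0,0,0]},
    {"gripper": 255,"offset": [0.03,0,0],"angular": [0,0,0]},
  ],
)

```text
t: 10.9
eef_pos: [0.5067, -0.0648, 0.2008]
tool_rot: [-0.0, 0.996, 0.089, 0.0]
contact_force: [-0.1, 0.9, 0.5]
gripper_width: 0.003
grasp_force: 0.0
```

Emit:
drive_tool(
  deltas=[
    {"gripper": 255,"offset": [0.003,0,0],"angular": [0,0,0]},
    {"gripper": 255,"offset": [0.006,0,0],"angular": [0,0,0]},
    {"gripper": 255,"offset": [0.008,0,0],"angular": [0,0,0]},
    {"gripper": 255,"offset": [0.008,0,0],"angular": [0,0,0]},
  ],
)

```text
t: 11.3
eef_pos: [0.5139, -0.0645, 0.2008]
tool_rot: [-0.0, 0.996, 0.088, -0.0]
contact_force: [-2.9, 1.2, 1.6]
gripper_width: 0.001
grasp_force: 1.4
```

Already past the earlier block point at a lower force.

Emit:
drive_tool(
  deltas=[
    {"gripper": 255,"offset": [0.002,0,0],"angular": [0,0,0]},
    {"gripper": 255,"offset": [0.004,0,0],"angular": [0,0,0]},
    {"gripper": 255,"offset": [0.005,0,0],"angular": [0,0,0]},
    {"gripper": 255,"offset": [0.005,0,0],"angular": [0,0,0]},
  ],
)

```text
t: 11.7
eef_pos: [0.5193, -0.0638, 0.201]
tool_rot: [0.0, 0.996, 0.088, 0.0]
contact_force: [-2.6, 0.6, 1.3]
gripper_width: 0.006
grasp_force: 1.2
```

Emit:
drive_tool(
  deltas=[
    {"gripper": 255,"offset": [0.005,0,0],"angular": [0,0,0]},
    {"gripper": 255,"offset": [0.01,0,0],"angular": [0,0,0]},
    {"gripper": 255,"offset": [0.015,0,0],"angular": [0,0,0]},
    {"gripper": 255,"offset": [0.02,0,0],"angular": [0,0,0]},
    {"gripper": 255,"offset": [0.023,0,0],"angular": [0,0,0]},
  ],
)

```text
t: 12.2
eef_pos: [0.5422, -0.0596, 0.2009]
tool_rot: [-0.0, 0.996, 0.088, 0.0]
contact_force: [-4.3, -0.7, 2.9]
gripper_width: 0.002
grasp_force: 2.0
```

Emit:
drive_tool(
  deltas=[
    {"gripper": 255,"offset": [0.005,0,0],"angular": [0,0,0]},
    {"gripper": 255,"offset": [0.01,0,0],"angular": [0,0,0]},
    {"gripper": 255,"offset": [0.015,0,0],"angular": [0,0,0]},
    {"gripper": 255,"offset": [0.019,0,0],"angular": [0,0,0]},
    {"gripper": 255,"offset": [0.022,0,0],"angular": [0,0,0]},
  ],
)

```text
t: 12.7
eef_pos: [0.5633, -0.0558, 0.2004]
tool_rot: [-0.0, 0.996, 0.088, -0.0]
contact_force: [-3.0, -0.5, -2.0]
gripper_width: 0.0
grasp_force: 1.5
```

Emit:
drive_tool(
  deltas=[
    {"gripper": 255,"offset": [0.003,0,0],"angular": [0,0,0]},
    {"gripper": 255,"offset": [0.006,0,0],"angular": [0,0,0]},
    {"gripper": 255,"offset": [0.007,0,0],"angular": [0,0,0]},
    {"gripper": 255,"offset": [0.007,0,0],"angular": [0,0,0]},
  ],
)

```text
t: 13.1
eef_pos: [0.5698, -0.0547, 0.2008]
tool_rot: [0.0, 0.996, 0.088, -0.001]
contact_force: [-4.7, -0.4, -0.5]
gripper_width: 0.0
grasp_force: 2.4
```

Emit:
drive_tool(
  deltas=[
    {"gripper": 255,"offset": [0.002,0,0],"angular": [0,0,0]},
    {"gripper": 255,"offset": [0.003,0,0],"angular": [0,0,0]},
    {"gripper": 255,"offset": [0.003,0,0],"angular": [0,0,0]},
  ],
)

```text
t: 13.4
eef_pos: [0.5705, -0.0546, 0.2006]
tool_rot: [0.0, 0.996, 0.088, -0.003]
contact_force: [-12.7, -2.0, 7.6]
gripper_width: -0.0
grasp_force: 7.3
```

Emit:
drive_tool(
  deltas=[
    {"gripper": 255,"offset": [-0.045,0,0],"angular": [0,0,0]},
    {"gripper": 255,"offset": [-0.095,0,0],"angular": [0,0,0]},
    {"gripper": 255,"offset": [-0.095,-0.05,0],"angular": [0,0,0]},
    {"gripper": 255,"offset": [-0.095,-0.1,0],"angular": [0,0,0]},
    {"gripper": 255,"offset": [-0.095,-0.145,0],"angular": [0,0,0]},
  ],
)

```text
t: 13.9
eef_pos: [0.4553, 0.0741, 0.2023]
tool_rot: [-0.001, 0.996, 0.088, 0.003]
contact_force: [1.3, 0.9, 1.0]
gripper_width: 0.0
grasp_force: 0.0
```

Emit:
drive_tool(
  deltas=[
    {"gripper": 255,"offset": [0,-0.015,0],"angular": [0,0,0]},
    {"gripper": 255,"offset": [0.015,-0.015,0],"angular": [0,0,0]},
    {"gripper": 255,"offset": [0.022,-0.015,0],"angular": [0,0,0]},
    {"gripper": 255,"offset": [0.027,-0.015,0],"angular": [0,0,0]},
    {"gripper": 255,"offset": [0.03,-0.015,0],"angular": [0,0,0]},
  ],
)

```text
t: 14.4
eef_pos: [0.4812, 0.0917, 0.2009]
tool_rot: [-0.0, 0.996, 0.088, -0.0]
contact_force: [-2.7, -0.3, 3.1]
gripper_width: 0.002
grasp_force: 1.5
```

Emit:
drive_tool(
  deltas=[
    {"gripper": 255,"offset": [0.002,0,0],"angular": [0,0,0]},
    {"gripper": 255,"offset": [0.004,0,0],"angular": [0,0,0]},
    {"gripper": 255,"offset": [0.005,0,0],"angular": [0,0,0]},
    {"gripper": 255,"offset": [0.005,0,0],"angular": [0,0,0]},
  ],
)

```text
t: 14.8
eef_pos: [0.486, 0.0925, 0.2009]
tool_rot: [0.0, 0.996, 0.088, 0.0]
contact_force: [-1.4, -1.0, 1.0]
gripper_width: -0.0
grasp_force: 1.1
```

Emit:
drive_tool(
  deltas=[
    {"gripper": 255,"offset": [0.002,0,0],"angular": [0,0,0]},
    {"gripper": 255,"offset": [0.003,0,0],"angular": [0,0,0]},
    {"gripper": 255,"offset": [0.003,0,0],"angular": [0,0,0]},
  ],
)

```text
t: 15.1
eef_pos: [0.4891, 0.0933, 0.2009]
tool_rot: [0.0, 0.996, 0.088, 0.0]
contact_force: [-0.8, -0.5, 1.0]
gripper_width: -0.004
grasp_force: 0.9
```

Emit:
drive_tool(
  deltas=[
    {"gripper": 255,"offset": [0.005,0,0],"angular": [0,0,0]},
    {"gripper": 255,"offset": [0.01,0,0],"angular": [0,0,0]},
    {"gripper": 255,"offset": [0.015,0,0],"angular": [0,0,0]},
    {"gripper": 255,"offset": [0.02,0,0],"angular": [0,0,0]},
    {"gripper": 255,"offset": [0.024,0,0],"angular": [0,0,0]},
  ],
)

```text
t: 15.6
eef_pos: [0.513, 0.0979, 0.2009]
tool_rot: [-0.0, 0.996, 0.088, 0.0]
contact_force: [-2.5, -0.7, 3.0]
gripper_width: -0.0
grasp_force: 1.5
```

Emit:
drive_tool(
  deltas=[
    {"gripper": 255,"offset": [0.005,0,0],"angular": [0,0,0]},
    {"gripper": 255,"offset": [0.01,0,0],"angular": [0,0,0]},
    {"gripper": 255,"offset": [0.015,0,0],"angular": [0,0,0]},
    {"gripper": 255,"offset": [0.019,0,0],"angular": [0,0,0]},
    {"gripper": 255,"offset": [0.022,0,0],"angular": [0,0,0]},
  ],
)

```text
t: 16.1
eef_pos: [0.5343, 0.1013, 0.2006]
tool_rot: [0.0, 0.996, 0.088, -0.0]
contact_force: [-2.6, -0.3, -1.2]
gripper_width: 0.001
grasp_force: 1.2
```

Emit:
drive_tool(
  deltas=[
    {"gripper": 255,"offset": [0.003,0,0],"angular": [0,0,0]},
    {"gripper": 255,"offset": [0.006,0,0],"angular": [0,0,0]},
    {"gripper": 255,"offset": [0.006,0,0],"angular": [0,0,0]},
  ],
)

```text
t: 16.4
eef_pos: [0.54, 0.1023, 0.2008]
tool_rot: [0.0, 0.996, 0.088, -0.0]
contact_force: [-4.2, -1.1, 1.0]
gripper_width: 0.001
grasp_force: 1.7
```

Emit:
drive_tool(
  deltas=[
    {"gripper": 255,"offset": [0.002,0,0],"angular": [0,0,0]},
    {"gripper": 255,"offset": [0.004,0,0],"angular": [0,0,0]},
    {"gripper": 255,"offset": [0.004,0,0],"angular": [0,0,0]},
  ],
)

```text
t: 16.7
eef_pos: [0.541, 0.1025, 0.2005]
tool_rot: [0.001, 0.996, 0.088, -0.004]
contact_force: [-13.0, -3.6, 8.3]
gripper_width: 0.0
grasp_force: 8.2
```

All three levers are at their stops. I'll retreat, rise and check.

Emit:
drive_tool(
  deltas=[
    {"gripper": 255,"offset": [-0.04,0,0],"angular": [0,0,0]},
    {"gripper": 255,"offset": [-0.07,0,-0.03],"angular": [0,0,0]},
    {"gripper": 255,"offset": [-0.08,0.02,-0.075],"angular": [0,0,0]},
    {"gripper": 255,"offset": [-0.08,0.07,-0.08],"angular": [0,0,0]},
    {"gripper": 255,"offset": [-0.08,0.12,-0.08],"angular": [0,0,0]},
  ],
)

```text
t: 17.2
eef_pos: [0.4885, -0.0291, 0.2844]
tool_rot: [0.001, 0.996, 0.09, 0.005]
contact_force: [1.3, -0.7, -0.3]
gripper_width: -0.001
grasp_force: 0.0
```

Emit:
drive_tool(
  deltas=[
    {"gripper": 255,"offset": [0.0,0.05,0],"angular": [0,0,0]},
    {"gripper": 255,"offset": [0.0,0.1,0],"angular": [0,0,0]},
    {"gripper": 255,"offset": [0.0,0.15,0],"angular": [0,0,0]},
    {"gripper": 255,"offset": [0,0.2,0],"angular": [0,0,0]},
    {"gripper": 255,"offset": [0,0.2,0],"angular": [0,0,0]},
  ],
)

```text
t: 17.7
eef_pos: [0.5219, -0.2343, 0.2817]
tool_rot: [0.003, 0.997, 0.083, 0.002]
contact_force: [-0.2, 0.0, -0.2]
gripper_width: -0.003
grasp_force: 0.0
```

```bash
python3 - <<'E'
from h import *
T=optics.read_camera("top");S=optics.read_camera("side");o=st()
a=cv2.resize(T[190:310,220:420],None,fx=3,fy=3);b=cv2.resize(S[200:340,220:420],None,fx=3,fy=3)[:360]
cv2.imwrite("pics/c2.png",cv2.resize(np.vstack([a,b]),(500,600)))
cv2.imwrite("pics/w2.png",optics.read_camera("wrist"))
# plane heights: yellow box and button via top view
for z in (.05,.06,.065,.07): print(z,plane("top",(396.74,257.8),z),plane("side",(349.24,224.4),z))
E
```

```text
17.8 [ 0.5221 -0.227   0.2813] [0.0005 0.9962 0.0869 0.0011] [ 0.2019  2.1664 -1.1748] -0.00042059193448607885
0.05 [ 0.5163 -0.2643  0.05  ] [ 0.5189 -0.2822  0.05  ]
0.06 [ 0.5159 -0.2631  0.06  ] [ 0.5162 -0.2723  0.06  ]
0.065 [ 0.5156 -0.2625  0.065 ] [ 0.5148 -0.2674  0.065 ]
0.07 [ 0.5154 -0.2619  0.07  ] [ 0.5135 -0.2625  0.07  ]
```

View pics/c2.png

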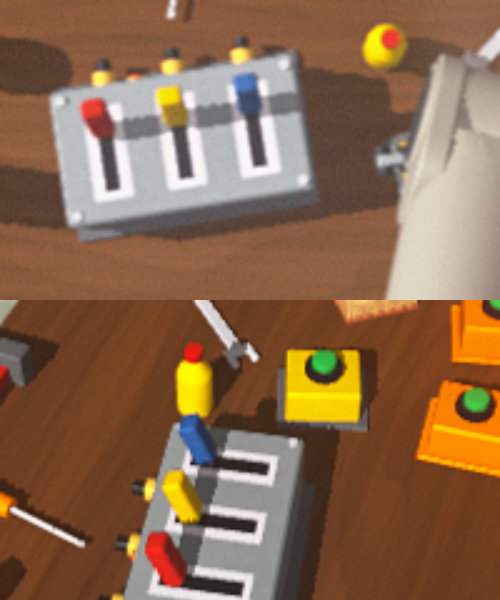

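View pics/w2.png

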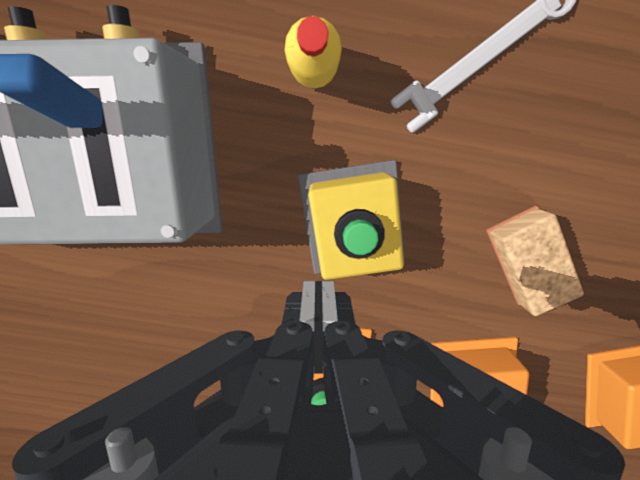

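The top and side crops show all three levers leaning fully to the back. The wrist view has the start button at (360,237), ahead of and to the right of the fingertips.

Emit:
drive_tool(
  deltas=[
    {"gripper": 255,"offset": [-0.014,0.033,0],"angular": [0,0,0]},
    {"gripper": 255,"offset": [-0.014,0.033,0.04],"angular": [0,0,0]},
    {"gripper": 255,"offset": [-0.014,0.033,0.08],"angular": [0,0,0]},
    {"gripper": 255,"offset": [-0.014,0.033,0.11],"angular": [0,0,0]},
    {"gripper": 255,"offset": [-0.014,0.033,0.115],"angular": [0,0,0]},
  ],
)

```text
t: 18.35
eef_pos: [0.5122, -0.2576, 0.1629]
tool_rot: [-0.002, 0.996, 0.09, -0.002]
contact_force: [-0.1, 0.0, 1.3]
gripper_width: 0.003
grasp_force: 0.0
```

```bash
python3 - <<'E'
from h import *
for i in range(4): optics.read_camera("top")
o=st();W=optics.read_camera("wrist");p=blob(W,"green",(330,280),90);print(p,plane("wrist",p[0],.07));cv2.imwrite("pics/w3.png",W)
E
```

```text
18.55 [ 0.5149 -0.26    0.1678] [0.0006 0.996  0.0889 0.0015] [-0.2557  0.2348  0.976 ] 0.0002942205414217344
((np.float64(332.73359840954276), np.float64(269.82306163021866)), 1509, (np.int64(301), np.int64(356), np.int64(248), np.int64(295))) [ 0.5191 -0.2672  0.07  ]
```

View pics/w3.png

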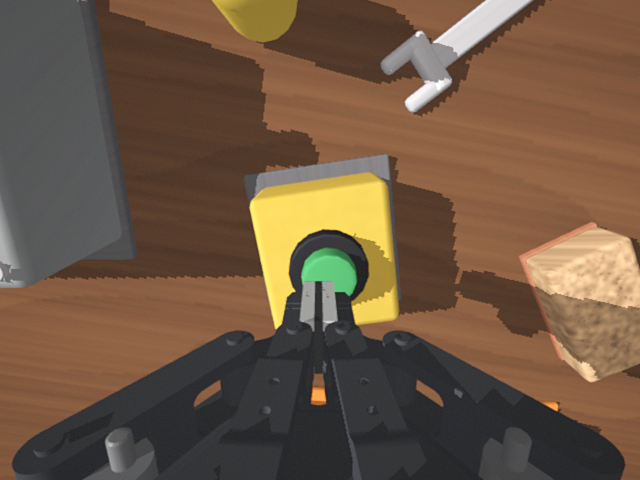

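The wrist view shows the button centred near (329,276), about 5 mm to the right of the fingers. I'll correct that and descend.

Emit:
drive_tool(
  deltas=[
    {"gripper": 255,"offset": [0.001,0.005,0.0],"angular": [0,0,0]},
    {"gripper": 255,"offset": [0.001,0.005,0.01],"angular": [0,0,0]},
    {"gripper": 255,"offset": [0.001,0.005,0.018],"angular": [0,0,0]},
    {"gripper": 255,"offset": [0.001,0.005,0.022],"angular": [0,0,0]},
    {"gripper": 255,"offset": [0.001,0.005,0.022],"angular": [0,0,0]},
  ],
)

```text
t: 19.1
eef_pos: [0.515, -0.2652, 0.1431]
tool_rot: [-0.0, 0.996, 0.088, -0.001]
contact_force: [-1.3, -0.4, 2.2]
gripper_width: -0.001
grasp_force: 1.3
```

Contact at about z = 0.143.

Emit:
drive_tool(
  deltas=[
    {"gripper": 255,"offset": [0,0,0.002],"angular": [0,0,0]},
    {"gripper": 255,"offset": [0,0,0.004],"angular": [0,0,0]},
    {"gripper": 255,"offset": [0,0,0.005],"angular": [0,0,0]},
    {"gripper": 255,"offset": [0,0,0.005],"angular": [0,0,0]},
  ],
)

```text
t: 19.5
eef_pos: [0.515, -0.2652, 0.1389]
tool_rot: [-0.0, 0.996, 0.088, -0.0]
contact_force: [-2.1, 0.2, 3.7]
gripper_width: 0.001
grasp_force: 2.4
```

Emit:
drive_tool(
  deltas=[
    {"gripper": 255,"offset": [0,0,0.002],"angular": [0,0,0]},
    {"gripper": 255,"offset": [0,0,0.003],"angular": [0,0,0]},
    {"gripper": 255,"offset": [0,0,0.004],"angular": [0,0,0]},
    {"gripper": 255,"offset": [0,0,0.004],"angular": [0,0,0]},
  ],
)

```text
t: 19.9
eef_pos: [0.5153, -0.2653, 0.1382]
tool_rot: [0.0, 0.996, 0.088, -0.0]
contact_force: [-11.4, 4.7, 33.9]
gripper_width: -0.002
grasp_force: 16.9
```

The button bottomed out after about 7 mm of travel. Releasing.

Emit:
drive_tool(
  deltas=[
    {"gripper": 255,"offset": [0,0,-0.01],"angular": [0,0,0]},
    {"gripper": 255,"offset": [0,0,-0.03],"angular": [0,0,0]},
    {"gripper": 255,"offset": [0,0,-0.07],"angular": [0,0,0]},
    {"gripper": 255,"offset": [0,0,-0.1],"angular": [0,0,0]},
    {"gripper": 255,"offset": [0,0,-0.1],"angular": [0,0,0]},
  ],
)

```text
t: 20.4
eef_pos: [0.518, -0.2659, 0.2394]
tool_rot: [0.002, 0.996, 0.088, 0.004]
contact_force: [0.3, -0.2, 0.3]
gripper_width: 0.003
grasp_force: 0.0
```

```bash
python3 - <<'E'
from h import *
T,S=optics.read_camera("top"),optics.read_camera("side");st()
P={}
for n,c,a,b in [("L","red",(258,237),(277,385)),("M","yellow",(289,232),(282,280)),("R","blue",(318,228),(286,259))]:
    b={"L":(275,300),"M":(281,277),"R":(286,252)}[n]
    try:
        p,q=blob(T,c,a),blob(S,c,b,12);print(n,p[1],q[1],tri(p[0],q[0]))
    except Exception as e: print(n,e)
cv2.imwrite("pics/c3.png",cv2.resize(S[200:340,220:420],None,fx=3,fy=3))
E
```

```text
20.5 [ 0.5159 -0.2651  0.2354] [0.0004 0.9961 0.0884 0.0009] [-0.0281  0.4128 -0.872 ] 0.0008832004872079902
L 125 113 (array([0.5632, 0.1085, 0.1367]), np.float64(0.009111511544708165))
M 81 109 (array([0.5852, 0.0326, 0.134 ]), np.float64(0.002229023349525782))
R 43 59 (array([ 0.5979, -0.0471,  0.1387]), np.float64(0.00042090521539617785))
```

View pics/c3.png

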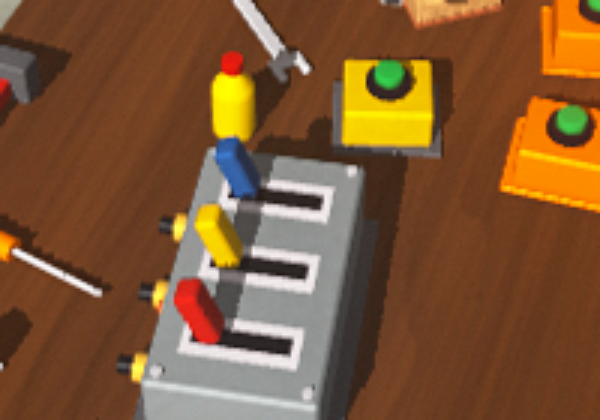

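The side crop shows all three levers over and the start button up again, with the robot clear of everything.

```bash
python3 -c "
from station import bot
print(bot.hand_in())"
```

```text
the job is handed in; nothing more can be done
None
```

I handed the job in: all three levers are fully over (the interlock allowed yellow, then blue, then red), and the green start button was pressed to the bottom and is up again. The hand-in returned no verdict.

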